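# Turn the toy stand's swivel hook out towards the mat and hang the worry cube on it

## Task

The swivel hook on the toy stand is turned the wrong way. With closed fingertips gently push it round (never grip it), past the side nearest the robot, until you feel it press firmly against its hidden stop, where it faces away from the tiers and out towards the mat. Then gently hang the worry cube by its loop on that hook, so that it hangs freely, let go of it, and leave the other toys where they are.

Things in the scene. Friction and masses are not known exactly. Their poses are not given: they have to be found in the camera images.
- stand: White tiered toy stand, fixed, 280 mm along its x, with three steps along its y: lowest tier y -170..-50 mm, top 30 mm high; middle tier y -50..90 mm, 60 mm high; top tier y 90..210 mm, 90 mm high. Origin on the table (x = y = 0). It steps down towards its -y, where a thin mat lies on the table.
- hook: Steel swivel hook on a round 16 mm post on the lowest tier. Origin on the upright swivel axis at the height of the arm's centre line (187 mm); x along the arm to the tip, z up. Round arm 7 mm thick, level to x = 62 mm. Turret round the axis: 24 mm wide, 12 mm above and below the arm. Light steady friction, 0.04 N m (1 N at mid arm); stays where left. Bends if fingers or cube load it over 20 N.
- hook_arm (a point): Point on the hook arm's centre line 45 mm from the swivel axis, a good place to push. At the start the arm is 69 to 126 degrees clockwise (from above) of its stop; it turns anticlockwise to it, past the robot's side. The stop lies where the arm faces the stand's -y, within 0.2 rad either way: differs each time, hidden and not measured, must be felt. It is hard. Press on it with 3 N or more for 0.3 s.
- hook_tip (a point): Centre of the hook's round, upturned end: 70 mm from the swivel axis and 12 mm above the arm's centre line (the bar's radius is 3.5 mm). The bar slants up to it from the level arm, starting 62 mm from the axis.
- cube_loop (a point): Centre of the window in the hanging loop of the beech worry cube: an upright wooden frame on the cube's top face, 40 mm wide (along its y), 8 mm thick (x), 38 mm high. Window open along x, 24 mm wide, 30 mm high: from the cube's top face (15 mm below this point) to the 8 mm top bar (underside 15 mm above). z up. The frame's outer sides, 40 mm apart along y, can be gripped from above.
- cube_centre (a point): Centre of the worry cube itself, a 38 mm beech cube, 34 mm below the window's centre; its underside is 19 mm below this point. Loose, 50 to 100 g, standing on the middle tier at one of two places, loop up.
- gears: Green plastic gear puzzle, a 68 mm disc with three small gears on it, 22 mm high, on the middle tier; origin under its centre. Leave alone.
- spinner: Black three-lobed fidget spinner, about 74 mm over the lobes, 10 mm high, lying on the lowest tier; origin under its centre. Leave alone.
- bead: Clear glass bead, 30 mm wide, 18 mm high, on the lowest tier; origin under its centre. Leave alone.
- ball: Orange nubby ball, 56 mm wide, 52 mm high with a flattened foot, on the top tier; origin under its centre. Leave alone.
- block: Plain beech block, 40 mm cube without a loop, on the top tier; origin under its centre. Leave alone.
- tin: Aluminium jar 52 mm wide, 70 mm high, on the mat; origin under its centre. Leave alone.
Not all that is in view belongs to the job. What is shaped like the part that bears cube_loop but pink or red is not meant.

How it is judged:
By the outcome, as a careful person would: the job done as asked, in the order asked, and still so for the second after the job is handed in, with the robot touching nothing.
It also fails if it takes over 72 s, if anything falls off the work surface, if the arm or the gripper's body presses on something with over 40 N, if the wrist force passes 120 N, or if a joint passes its speed limit or range.

## Robot

A 6-joint arm with a two-finger parallel gripper is mounted at the origin on the work surface. World frame = base frame: x ahead of the robot, y to its left, z up, the work surface at z = 0. Lengths are in mm, angles in rad, forces in N, time in s.
With the tool pointing down it reaches from about 225 to 875 mm from the base axis. Payload 3.4 kg.
Tool frame: the origin (TCP) lies between the finger pads; the fingertips stand 14 mm ahead of it and the grasp point (between the pads) lies 5 mm behind it; x points along the fingers, y is the direction in which the jaws open and shut, and the axes are right-handed (so a half turn about x gives the same grasp; the last joint's range is limited). The gripper opens to 85 mm and grips with 20 to 120 N. Pads are 22 mm wide; open, the fingers measure 114 mm over their backs; the gripper's body (76 mm by 85 mm) begins 54 mm behind the grasp point. The pads swing forward as they close: fully open they stand 13 mm farther back than shut.
Start: joints at [-1.442, 0.276, 1.505, -0, 1.361, -0.121], TCP at [142.143, -557.186, 245.328] pointing down, gripper open.
Joint ranges: [-2.89, 2.89], [-0.75, 2.08], [0.22, 2.7], [-1.18, 4.32], [0.11, 2.71], [-2.7, 2.7]. Speed limits (rad/s): [2.57, 2.57, 3.14, 3.14, 3.14, 3.14].

## Interface

Orientations are given as a 3x3 rotation matrix whose columns are the frame's x, y, z axes.
In Python, from workcell import ctrl, viewer, order gives the robot as it stands.
- The arm moves only by the shell command python3 -m jog 'ROWS' [FORCE]. ROWS is JSON, a list of rows, each an object with "rotation": the turn, a rotation vector about the world's x, y, z in rad, a list of three; "slide": the shift along the world's x, y, z in m, a list of three; "fingers": the finger opening in m, from 0 to 0.0854. A call has 1 to 20 rows; each row shifts and turns the pose as measured when the row begins; what a row does not reach is not made up. A row lasts 1/12 s, in which the tool goes at most 41.7 mm and 7.16 degrees, less where a joint would pass 70% of its speed; a pose out of reach is approached as far as the arm can. A call with a gripper value outside its range is refused whole. The fingers move at their own pace and stop on an object; FORCE is the grip in N (left out, the last holds). Time passes only in rows, so rows that do not move let the fingers close. It gives the time, the measured TCP pose, the force and the opening at its end, in the units of the state.
- ctrl.observe(): the state, without advancing time (a new reading comes with each control period).
- viewer.capture(name): name is "scene" or "top" or "wrist"; returns a dict with "pixels" (420x560x3 uint8, red, green, blue), "intrinsics" (3x3 intrinsics, pixels), "dist_coeffs" ([k1, k2, p1, p2, k3] as OpenCV has them; the pictures are not rectified), "R" (3x3) and "t" (3): a world point X has camera coordinates R X + t. Camera axes: x right, y down, z forward; pixel columns grow to the right and rows downward; lengths in mm; the calibration is good to about 2 mm. A picture is of the moment at which its call begins. There is no depth.
- order.close_job(): hands the job in, once; it reports no verdict.
The state is a dict: "clock": time; "joint_pos": joint angles; "joint_velocities": joint speeds; "joint_efforts": joint torques, N m; "eef_pos": TCP position; "tcp_rot": TCP orientation; "wrist_force": force on the tool from outside, world axes, zero at the start; "wrist_torque": the same for the moment, N m; "gripper_width": opening from 0.0 (shut) to 1.0 (fully open).
Only numpy, scipy, OpenCV 4.12 (cv2) and the standard library are available. Lean on these libraries where they do the work, as an engineer would, in place of code of your own. Each camera call takes 0.05 s, during which the arm holds its last target.

## Working session

There is one attempt and no reset: what is moved stays moved. The work goes in short steps, Python scripts to look and compute and a shell command to move; the robot and the scene stay as the last step left them, time stands still between calls to the robot, and variables do not carry over. Pictures are saved under pics/ and viewed, and the job is handed in when it is done.

```bash
mkdir -p pics; ls
cat > h.py <<'E'
import numpy as np,cv2
from workcell import ctrl,viewer,order
def cap(n,f):
    c=viewer.capture(n);cv2.imwrite(f'pics/{f}.png',c['pixels'][:,:,::-1]);
    np.savez(f'pics/{f}.npz',**{k:np.array(v) for k,v in c.items()});return c
def load(f): return dict(np.load(f'pics/{f}.npz'))
def ray(c,uv):
    p=cv2.undistortPoints(np.array([[uv]],float),np.array(c['intrinsics']),np.array(c['dist_coeffs']))[0,0]
    R=np.array(c['R']);t=np.array(c['t']).ravel()
    d=R.T@np.array([p[0],p[1],1]);return -R.T@t,d/np.linalg.norm(d)
def onz(c,uv,z):
    o,d=ray(c,uv);return o+d*(z-o[2])/d[2]
def tri(l):
    A=0;b=0
    for c,uv in l:
        o,d=ray(c,uv);P=np.eye(3)-np.outer(d,d);A=A+P;b=b+P@o
    x=np.linalg.solve(A,b)
    return x,[float(np.linalg.norm(np.cross(x-ray(c,uv)[0],ray(c,uv)[1]))) for c,uv in l]
def proj(c,X):
    R=np.array(c['R']);return cv2.projectPoints(np.array(X,float).reshape(-1,1,3),cv2.Rodrigues(R)[0],np.array(c['t'],float).reshape(3,1),np.array(c['intrinsics']),np.array(c['dist_coeffs']))[0][:,0]
E
python3 - <<'E'
from h import *
np.set_printoptions(precision=3,suppress=True)
for n in ['scene','top','wrist']:
    c=cap(n,n+'0'); R=np.array(c['R']);print(n,-R.T@np.array(c['t']).ravel(),R[2],np.array(c['intrinsics'])[0,0])
print(ctrl.observe())
E
```

```text
pics
scene [1004.66  -306.848  860.046] [-0.495  0.295 -0.817] 470.41102189274005
top [ 380.84   -48.325 1173.554] [ 0.19   0.001 -0.982] 519.3244688259804
wrist [ 213.326 -538.892  372.637] [-0.279 -0.069 -0.958] 342.5327935825186
{'clock': 0.15, 'joint_pos': array([-1.442,  0.276,  1.506,  0.   ,  1.361, -0.121]), 'joint_velocities': array([-0.001, -0.002, -0.003, -0.001, -0.001,  0.   ]), 'joint_efforts': array([  0.002, -41.714, -24.603,  -0.   ,   0.008,  -0.   ]), 'eef_pos': array([ 142.11 , -556.793,  244.662]), 'tcp_rot': array([[-0.   ,  0.247, -0.969],
       [ 0.001, -0.969, -0.247],
       [-1.   , -0.001, -0.   ]]), 'wrist_force': array([0.084, 0.022, 0.593]), 'wrist_torque': array([ 0.013, -0.008,  0.004]), 'gripper_width': 0.9980427887129848}
```

View pics/scene0.png

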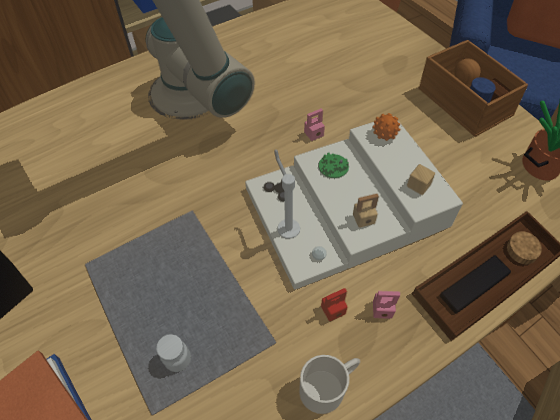

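View pics/top0.png

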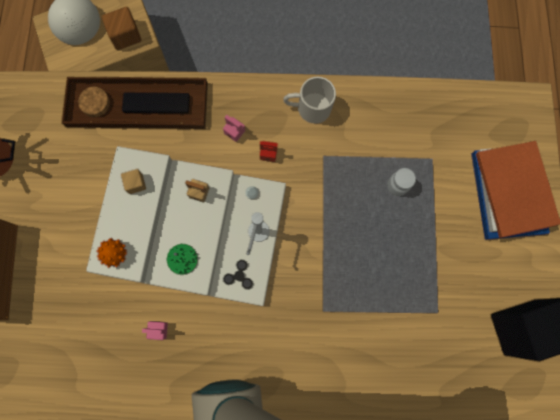

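View pics/wrist0.png

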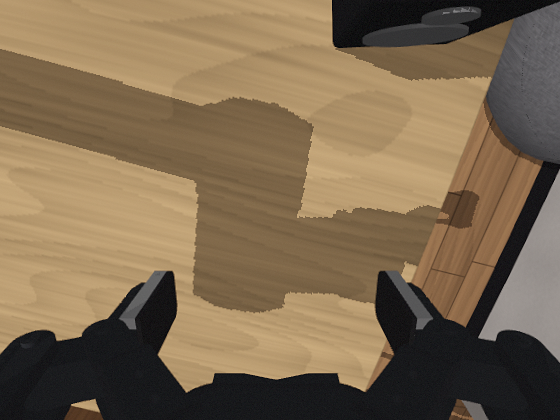

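Scene view: the stand is at the centre, with the hook post at (290,225) and arm tip near (278,153). The beech worry cube is at (366,210), and the pink and red cubes are decoys. In the top view the hook turret is at about (258,217), the arm points down-left towards the robot, the cube is at (197,189) and the spinner at (238,275).

Run:
```python
from h import *
for f,(u,v,w,h) in {'scene0':(235,140,160,120),'top0':(170,165,120,90)}.items():
    im=cv2.imread(f'pics/{f}.png')[v:v+h,u:u+w]
    cv2.imwrite(f'pics/z_{f}.png',cv2.resize(im,(800,600),interpolation=cv2.INTER_CUBIC))
```

```text
(no output)
```

View pics/z_scene0.png

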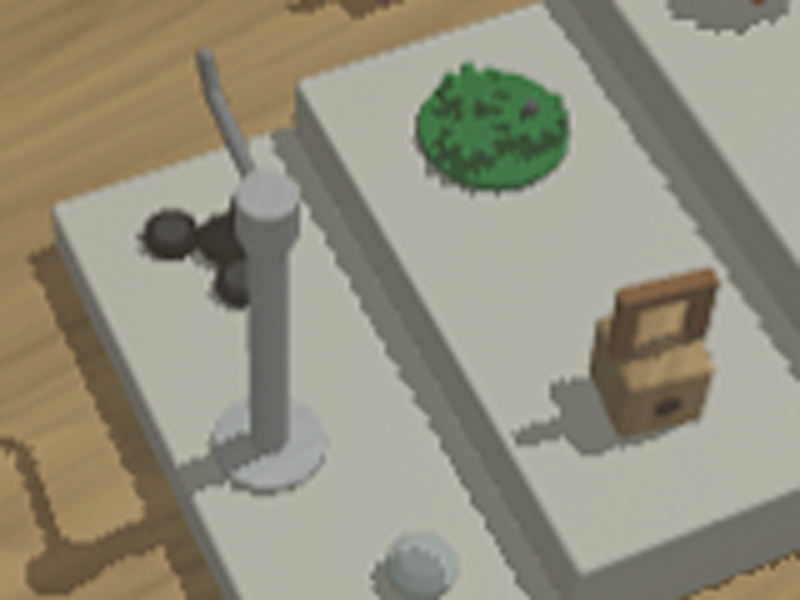

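View pics/z_top0.png

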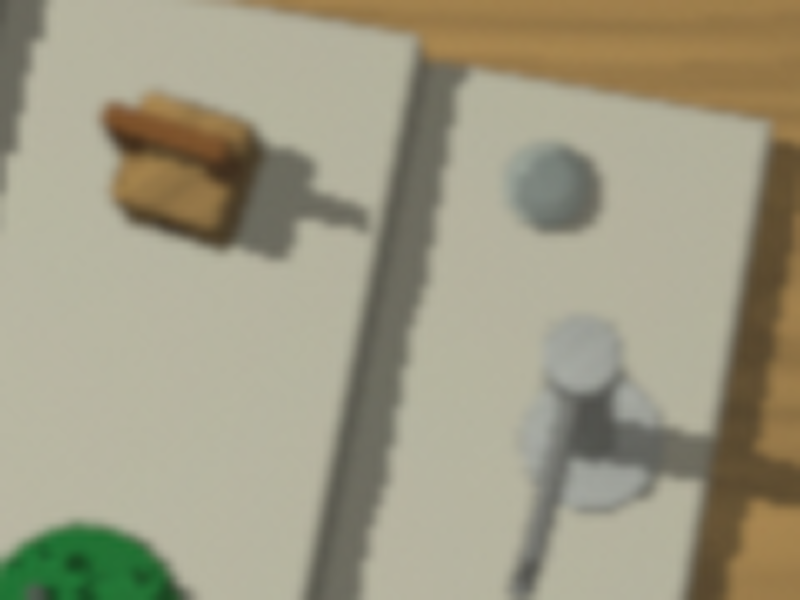

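Run:
```python
from h import *
np.set_printoptions(precision=1,suppress=True)
s=load('scene0');t=load('top0')
S=lambda x,y:(235+x/5-.4,140+y/5-.4)
T=lambda x,y:(170+x/6.667-.4,165+y/6.667-.4)
for n,a,b,z in [('turret top',S(268,193),T(584,355),199),('tip',S(205,52),T(520,590),199),('looptop',S(666,288),T(170,134),136),
  ('looptopL',S(617,296),T(235,156),136),('looptopR',S(714,274),T(107,112),136),]:
    x,e=tri([(s,a),(t,b)]);print(n,x,np.array(e),'planes',onz(s,a,z),onz(t,b,z))
print('base',onz(s,S(268,445),31),onz(t,T(592,440),31))
# stand lowest tier corners in top view z=30, mid z=60
print(onz(t,T(770,122),30),onz(t,(265,303),30),onz(t,T(418,40),60),onz(t,(211,294),60))
print(onz(s,S(55,205),30),onz(s,(298,286),30),onz(s,S(580,575),60),onz(s,S(300,88),60))
for n,uv,z in [('gears',(182,259),82),('spin',(239,275),40),('bead',(253,193),45)]: print(n,onz(t,uv,z))
```

```text
turret top [553.6 -23.9 200.2] [1. 1.] planes [553.2 -22.5 199. ] [553.4 -24.9 199. ]
tip [485.4  -8.1 203. ] [0.7 0.7] planes [482.5  -5.7 199. ] [485.6  -8.6 199. ]
looptop [631.5 107.4 135.8] [1.2 1.2] planes [632.  108.3 136. ] [630.8 106.3 136. ]
looptopL [625.   87.4 137.5] [1.9 1.9] planes [624.9  90.1 136. ] [624.3  85.9 136. ]
looptopR [637.4 126.5 137.7] [0.7 0.7] planes [636.8 128.3 136. ] [637.4 126.2 136. ]
base [552.7 -22.9  31. ] [554.4 -24.2  31. ]
[665.1 -81.9  30. ] [395.7 -42.7  30. ] [683.1  36.6  60. ] [411.4  72.3  60. ]
[391.5 -34.5  30. ] [674.3 -77.7  30. ] [685.1  37.3  60. ] [414.7  82.3  60. ]
gears [482.3 134.2  82. ]
spin [454.5  15.2  40. ]
bead [636.6 -10.3  45. ]
```

```bash
python3 -m jog '[{"rotation":[0,0,-0.024],"slide":[0.018,0.028,0.001],"fingers":0},{"rotation":[0,0,-0.024],"slide":[0.018,0.028,0.001],"fingers":0},{"rotation":[0,0,-0.024],"slide":[0.018,0.028,0.001],"fingers":0},{"rotation":[0,0,-0.024],"slide":[0.018,0.028,0.001],"fingers":0},{"rotation":[0,0,-0.024],"slide":[0.018,0.028,0.001],"fingers":0},{"rotation":[0,0,-0.024],"slide":[0.018,0.028,0.001],"fingers":0},{"rotation":[0,0,-0.024],"slide":[0.018,0.028,0.001],"fingers":0},{"rotation":[0,0,-0.024],"slide":[0.018,0.028,0.001],"fingers":0},{"rotation":[0,0,-0.024],"slide":[0.018,0.028,0.001],"fingers":0},{"rotation":[0,0,-0.024],"slide":[0.018,0.028,0.001],"fingers":0},{"rotation":[0,0,-0.024],"slide":[0.018,0.028,0.001],"fingers":0},{"rotation":[0,0,-0.024],"slide":[0.018,0.028,0.001],"fingers":0}]' 30
python3 - <<'E'
from h import *
np.set_printoptions(precision=3,suppress=True)
o=ctrl.observe();print(o['joint_pos'],o['tcp_rot'],o['joint_velocities'],o['wrist_force'])
E
```

```text
clock: 1.15
eef_pos: [359.4, -209.9, 252.3]
tcp_rot: [[-0.002, -0.066, -0.998], [0.005, -0.998, 0.066], [-1.0, -0.004, 0.003]]
wrist_force: [0.2, -1.2, 0.7]
gripper_width: -0.002
[-0.698  0.03   1.792  0.002  1.324  0.938] [[-0.002 -0.066 -0.998]
 [ 0.005 -0.998  0.066]
 [-1.    -0.004  0.003]] [ 0.998 -0.011 -0.019  0.01   0.019  1.291] [ 0.183 -1.249  0.665]
```

```bash
python3 -m jog '[{"rotation":[0,0,-0.02],"slide":[0.019,0.028,0.002],"fingers":0},{"rotation":[0,0,-0.02],"slide":[0.019,0.028,0.002],"fingers":0},{"rotation":[0,0,-0.02],"slide":[0.019,0.028,0.002],"fingers":0},{"rotation":[0,0,-0.02],"slide":[0.019,0.028,0.002],"fingers":0},{"rotation":[0,0,-0.02],"slide":[0.019,0.028,0.001],"fingers":0},{"rotation":[0,0,-0.02],"slide":[0.019,0.028,0.001],"fingers":0},{"rotation":[0,0,-0.02],"slide":[0.019,0.028,0],"fingers":0},{"rotation":[0,0,-0.02],"slide":[0.019,0.025,0],"fingers":0},{"rotation":[0,0,0],"slide":[0,0,0],"fingers":0},{"rotation":[0,0,0],"slide":[0,0,0],"fingers":0}]'
python3 - <<'E'
from h import *
np.set_printoptions(precision=3,suppress=True)
o=ctrl.observe();print(o['eef_pos'],o['tcp_rot'],o['joint_velocities'],o['wrist_force'],o['wrist_torque'])
cap('wrist','wrist1');cap('scene','scene1')
E
```

```text
clock: 1.98
eef_pos: [517.8, 31.1, 261.4]
tcp_rot: [[-0.001, -0.224, -0.974], [0.007, -0.974, 0.224], [-1.0, -0.007, 0.003]]
wrist_force: [-0.7, -0.4, -0.1]
gripper_width: 0.004
[517.819  31.082 261.404] [[-0.001 -0.224 -0.974]
 [ 0.007 -0.974  0.224]
 [-1.    -0.007  0.003]] [ 0.046  0.029 -0.023  0.034 -0.023  0.02 ] [-0.715 -0.42  -0.124] [-0.021  0.011  0.022]
```

View pics/wrist1.png

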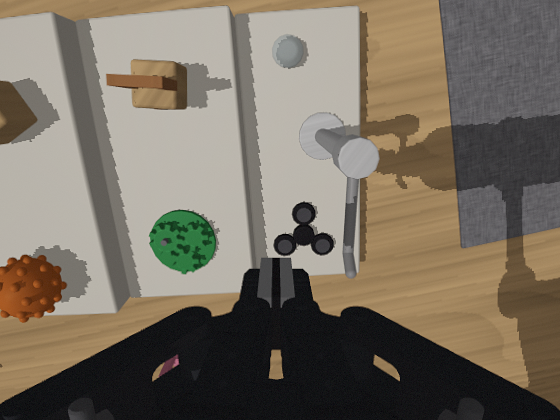

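View pics/scene1.png

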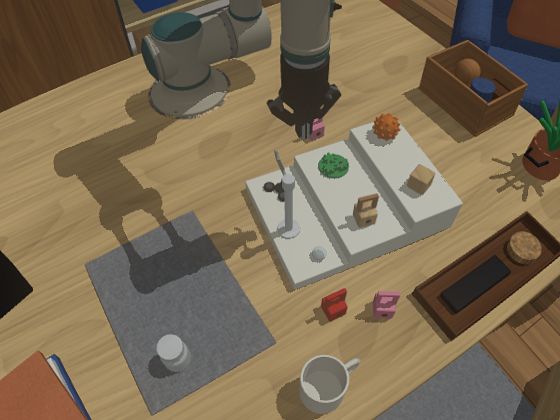

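Wrist view: turret top at (358,158), arm tip at (350,273), and the worry cube's loop bar runs from (107,80) to (178,84). The fingertips are to the left of the arm, which is the side I push from.

Run:
```python
from h import *
np.set_printoptions(precision=1,suppress=True)
w=load('wrist1')
print(onz(w,(358,158),199),onz(w,(350,270),200),onz(w,(107,79),136),onz(w,(177,84),136))
s=load('scene0');t=load('top0')
x=[(s,(288.2,178.2)),(t,(257.2,217.9)),(w,(358,158))];print(tri(x))
X=[517.8,31.1,247.4];print('fingertip',proj(w,X))
```

```text
[554.2 -23.7 199. ] [488.   -8.1 200. ] [637.5 126.7 136. ] [622.3  79.1 136. ]
(array([553.8, -23.8, 199.8]), [0.9226016316406347, 1.2800694316210108, 0.5743125509631642])
fingertip [[276.  276.5]]
```

```bash
python3 -m jog '[{"rotation":[0,0,0],"slide":[0,0,-0.013],"fingers":0},{"rotation":[0,0,0],"slide":[0,0,-0.013],"fingers":0},{"rotation":[0,0,0],"slide":[0,0,-0.013],"fingers":0},{"rotation":[0,0,0],"slide":[0,0,-0.013],"fingers":0},{"rotation":[0,0,0],"slide":[0,0,-0.013],"fingers":0},{"rotation":[0,0,0],"slide":[0,0,-0.011],"fingers":0},{"rotation":[0,0,0],"slide":[0,0,0],"fingers":0},{"rotation":[0,0,0],"slide":[0,0,0],"fingers":0}]'
python3 - <<'E'
from h import *
np.set_printoptions(precision=3,suppress=True)
o=ctrl.observe();print(o['eef_pos'],o['tcp_rot'],o['joint_velocities'],o['wrist_force'],o['wrist_torque'])
E
```

```text
clock: 2.75
eef_pos: [511.2, 19.2, 184.3]
tcp_rot: [[-0.001, -0.239, -0.971], [0.003, -0.971, 0.239], [-1.0, -0.003, 0.002]]
wrist_force: [0.8, -0.4, -0.1]
gripper_width: -0.005
[511.208  19.205 184.287] [[-0.001 -0.239 -0.971]
 [ 0.003 -0.971  0.239]
 [-1.    -0.003  0.002]] [-0.027 -0.002  0.028 -0.003  0.002 -0.006] [ 0.827 -0.433 -0.117] [ 0.021 -0.015  0.032]
```

```bash
python3 -m jog '[{"rotation":[0,0,0],"slide":[0.0005,-0.003,0],"fingers":0},{"rotation":[0,0,0],"slide":[0.0005,-0.003,0],"fingers":0},{"rotation":[0,0,0],"slide":[0.0005,-0.003,0],"fingers":0},{"rotation":[0,0,0],"slide":[0.0005,-0.002,0],"fingers":0},{"rotation":[0,0,0],"slide":[0.0003,-0.001,0],"fingers":0}]'
python3 - <<'E'
from h import *
np.set_printoptions(precision=3,suppress=True)
o=ctrl.observe();print(o['eef_pos'],o['tcp_rot'],o['joint_velocities'],o['wrist_force'],o['wrist_torque'])
cap('wrist','wrist2')
E
```

```text
clock: 3.17
eef_pos: [514.3, 3.8, 187.5]
tcp_rot: [[0.004, -0.242, -0.97], [0.002, -0.97, 0.242], [-1.0, -0.002, -0.003]]
wrist_force: [-0.5, 0.0, -0.7]
gripper_width: 0.002
[514.338   3.76  187.53 ] [[ 0.004 -0.242 -0.97 ]
 [ 0.002 -0.97   0.242]
 [-1.    -0.002 -0.003]] [-0.03  -0.002 -0.016  0.001  0.006 -0.025] [-0.531  0.037 -0.708] [ 0.027 -0.026  0.016]
```

View pics/wrist2.png

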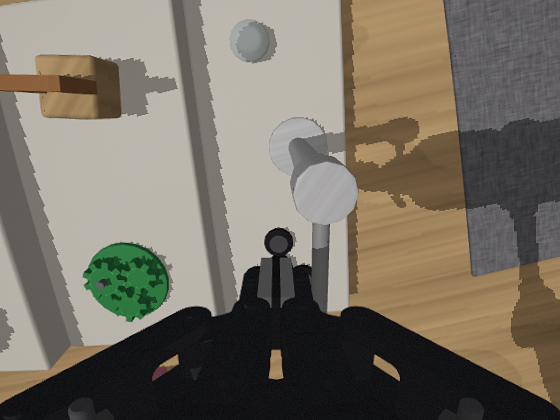

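```bash
python3 -m jog '[{"rotation":[0,0,0.09],"slide":[-0.0024,-0.0037,-0.001],"fingers":0},{"rotation":[0,0,0.09],"slide":[-0.002,-0.0039,-0.001],"fingers":0},{"rotation":[0,0,0.09],"slide":[-0.0016,-0.0041,-0.001],"fingers":0},{"rotation":[0,0,0.09],"slide":[-0.0013,-0.0042,0],"fingers":0},{"rotation":[0,0,0.09],"slide":[-0.0009,-0.0043,0],"fingers":0},{"rotation":[0,0,0.09],"slide":[-0.0005,-0.0044,0],"fingers":0},{"rotation":[0,0,0.09],"slide":[-0.0001,-0.0044,0],"fingers":0},{"rotation":[0,0,0.09],"slide":[0.0003,-0.0044,0],"fingers":0}]'
python3 - <<'E'
from h import *
np.set_printoptions(precision=3,suppress=True)
o=ctrl.observe();print(o['eef_pos'],o['tcp_rot'],o['joint_velocities'],o['wrist_force'],o['wrist_torque'])
y=o['tcp_rot'][:,1];p=o['eef_pos']-[553.8,-23.8,187];print(np.degrees(np.arctan2(y[1],y[0])),np.hypot(*p[:2]),np.degrees(np.arctan2(p[1],p[0]))%360)
cap('wrist','wrist3')
E
```

```text
clock: 3.88
eef_pos: [505.6, -26.8, 185.7]
tcp_rot: [[-0.0, 0.489, -0.872], [0.012, -0.872, -0.489], [-1.0, -0.01, -0.006]]
wrist_force: [-1.0, 1.4, -0.5]
gripper_width: 0.001
[505.648 -26.782 185.675] [[-0.     0.489 -0.872]
 [ 0.012 -0.872 -0.489]
 [-1.    -0.01  -0.006]] [-0.102  0.016 -0.019  0.008  0.027 -1.231] [-0.976  1.35  -0.516] [0.096 0.105 0.026]
-60.72757858964676 48.244407290709034 183.54328997513568
```

View pics/wrist3.png

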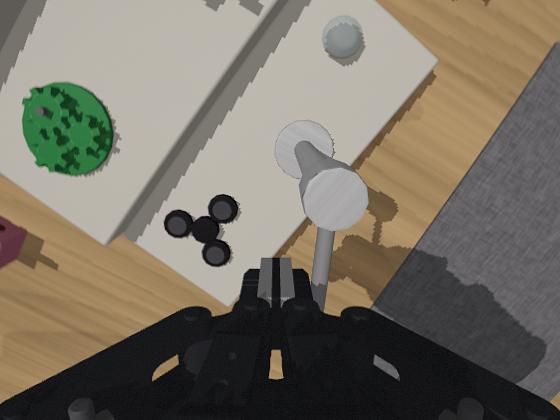

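```bash
python3 -m jog '[{"rotation":[0,0,0.07],"slide":[0.0005,-0.0044,0],"fingers":0},{"rotation":[0,0,0.08],"slide":[0.0008,-0.0043,0],"fingers":0},{"rotation":[0,0,0.08],"slide":[0.0012,-0.0043,0],"fingers":0},{"rotation":[0,0,0.08],"slide":[0.0016,-0.0041,0],"fingers":0},{"rotation":[0,0,0.08],"slide":[0.0019,-0.004,0],"fingers":0},{"rotation":[0,0,0.08],"slide":[0.0023,-0.0038,0],"fingers":0},{"rotation":[0,0,0.05],"slide":[0.0018,-0.002,0],"fingers":0}]'
python3 - <<'E'
from h import *
np.set_printoptions(precision=3,suppress=True)
o=ctrl.observe();print(o['eef_pos'],o['joint_velocities'],o['wrist_force'],o['wrist_torque'])
y=o['tcp_rot'][:,1];p=o['eef_pos']-[553.8,-23.8,187];print(np.degrees(np.arctan2(y[1],y[0])),np.hypot(*p[:2]),np.degrees(np.arctan2(p[1],p[0]))%360)
cap('wrist','wrist4');cap('scene','scene4')
E
```

```text
clock: 4.52
eef_pos: [515.0, -51.8, 185.8]
tcp_rot: [[-0.01, 0.865, -0.502], [0.014, -0.502, -0.865], [-1.0, -0.015, -0.008]]
wrist_force: [-1.1, -0.1, 0.5]
gripper_width: -0.002
[515.025 -51.823 185.79 ] [-0.025  0.038 -0.051 -0.005  0.038 -0.612] [-1.113 -0.135  0.53 ] [-0.033  0.191 -0.047]
-30.122440695943926 47.841553776594736 215.85623474710482
```

View pics/wrist4.png

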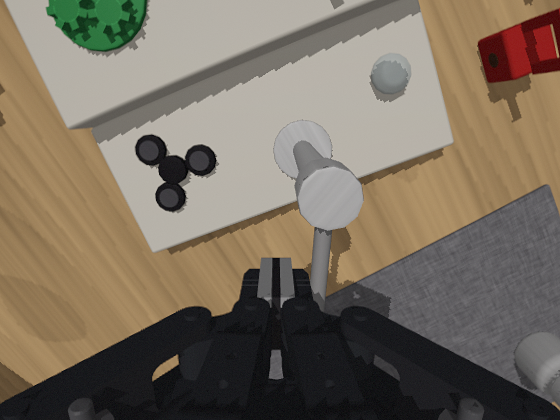

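```bash
cat > st.py <<'E'
from h import *
np.set_printoptions(precision=3,suppress=True)
o=ctrl.observe();print(o['wrist_force'],o['wrist_torque'])
y=o['tcp_rot'][:,1];p=o['eef_pos']-[553.8,-23.8,187];print('yaw',np.degrees(np.arctan2(y[1],y[0])),'r',np.hypot(*p[:2]),'phi',np.degrees(np.arctan2(p[1],p[0]))%360)
E
python3 -m jog '[{"rotation":[0,0,0.035],"slide":[0.0012,-0.0016,0],"fingers":0},{"rotation":[0,0,0.04],"slide":[0.0013,-0.0016,0],"fingers":0},{"rotation":[0,0,0.04],"slide":[0.0014,-0.0016,0],"fingers":0},{"rotation":[0,0,0.03],"slide":[0.0013,-0.0014,0],"fingers":0}]'; python3 st.py
python3 -m jog '[{"rotation":[0,0,0.02],"slide":[0.0008,-0.0007,0],"fingers":0},{"rotation":[0,0,0.02],"slide":[0.0008,-0.0007,0],"fingers":0},{"rotation":[0,0,0.02],"slide":[0.0008,-0.0007,0],"fingers":0}]'; python3 st.py
```

```text
clock: 4.95
eef_pos: [519.2, -56.6, 185.8]
tcp_rot: [[-0.013, 0.925, -0.38], [0.014, -0.379, -0.925], [-1.0, -0.018, -0.008]]
wrist_force: [-0.4, 0.4, -0.6]
gripper_width: -0.002
[-0.445  0.375 -0.601] [ 0.077  0.092 -0.027]
yaw -22.302010315279524 r 47.67470755832654 phi 223.53289019933473
clock: 5.2
eef_pos: [520.9, -58.4, 185.8]
tcp_rot: [[-0.016, 0.946, -0.324], [0.013, -0.324, -0.946], [-1.0, -0.019, -0.007]]
wrist_force: [-1.5, -0.1, -0.3]
gripper_width: -0.005
[-1.484 -0.114 -0.286] [-0.081  0.15   0.011]
yaw -18.92186950304372 r 47.692433321084536 phi 226.4396830503396
```

```bash
python3 -m jog '[{"rotation":[0,0,0.02],"slide":[0.0008,-0.0007,0],"fingers":0},{"rotation":[0,0,0.02],"slide":[0.0008,-0.0007,0],"fingers":0},{"rotation":[0,0,0.02],"slide":[0.0009,-0.0007,0],"fingers":0}]'; python3 st.py
python3 -m jog '[{"rotation":[0,0,0.02],"slide":[0.0009,-0.0006,0],"fingers":0},{"rotation":[0,0,0.02],"slide":[0.0009,-0.0006,0],"fingers":0},{"rotation":[0,0,0.02],"slide":[0.0009,-0.0006,0],"fingers":0}]'; python3 st.py
```

```text
clock: 5.45
eef_pos: [523.2, -60.4, 185.8]
tcp_rot: [[-0.017, 0.965, -0.263], [0.012, -0.263, -0.965], [-1.0, -0.02, -0.007]]
wrist_force: [-2.0, 0.6, 0.3]
gripper_width: 0.0
[-1.991  0.576  0.313] [-0.018  0.132  0.002]
yaw -15.245564587202 r 47.696095620742845 phi 230.13378142357567
clock: 5.7
eef_pos: [526.2, -62.5, 185.8]
tcp_rot: [[-0.018, 0.98, -0.199], [0.011, -0.199, -0.98], [-1.0, -0.02, -0.007]]
wrist_force: [-1.7, -1.0, 0.4]
gripper_width: 0.003
[-1.656 -1.045  0.364] [-0.023  0.189 -0.006]
yaw -11.4685035404593 r 47.55820606556838 phi 234.46012288208402
```

```bash
python3 -m jog '[{"rotation":[0,0,0.02],"slide":[0.0009,-0.0005,0],"fingers":0},{"rotation":[0,0,0.02],"slide":[0.0009,-0.0005,0],"fingers":0}]'; python3 st.py
python3 -m jog '[{"rotation":[0,0,0.02],"slide":[0.0009,-0.0005,0],"fingers":0},{"rotation":[0,0,0.02],"slide":[0.0009,-0.0004,0],"fingers":0}]'; python3 st.py
```

```text
clock: 5.87
eef_pos: [528.2, -63.7, 185.8]
tcp_rot: [[-0.018, 0.988, -0.155], [0.01, -0.155, -0.988], [-1.0, -0.02, -0.007]]
wrist_force: [-2.5, 0.4, -0.3]
gripper_width: 0.002
[-2.543  0.415 -0.28 ] [-0.046  0.122 -0.001]
yaw -8.936496988537268 r 47.438193806340166 phi 237.36397024362765
clock: 6.03
eef_pos: [530.3, -64.9, 185.8]
tcp_rot: [[-0.019, 0.994, -0.112], [0.009, -0.111, -0.994], [-1.0, -0.02, -0.006]]
wrist_force: [-1.1, -1.1, -0.3]
gripper_width: 0.0
[-1.066 -1.146 -0.259] [-0.077  0.17  -0.044]
yaw -6.395280368867664 r 47.354080209198 phi 240.1974013179511
```

```bash
python3 -m jog '[{"rotation":[0,0,0.02],"slide":[0.0009,-0.0004,0],"fingers":0},{"rotation":[0,0,0.02],"slide":[0.0009,-0.0004,0],"fingers":0}]'; python3 st.py
```

```text
clock: 6.2
eef_pos: [532.3, -65.9, 185.8]
tcp_rot: [[-0.019, 0.998, -0.067], [0.008, -0.067, -0.998], [-1.0, -0.02, -0.006]]
wrist_force: [-0.6, -0.6, 0.9]
gripper_width: 0.002
[-0.577 -0.589  0.932] [-0.014  0.129 -0.   ]
yaw -3.8536716696779805 r 47.27613327819267 phi 242.9845865701837
```

```bash
python3 -m jog '[{"rotation":[0,0,0.01],"slide":[0.0009,-0.0003,0],"fingers":0},{"rotation":[0,0,0.01],"slide":[0.0009,-0.0003,0],"fingers":0}]'; python3 st.py
python3 - <<'E'
from h import *
cap('wrist','wrist5');c=cap('top','top5')
im=c['pixels'][180:300,200:360,::-1];cv2.imwrite('pics/top5z.png',cv2.resize(im,(800,600),interpolation=cv2.INTER_CUBIC))
E
```

```text
clock: 6.37
eef_pos: [534.4, -66.6, 185.8]
tcp_rot: [[-0.019, 0.999, -0.044], [0.007, -0.044, -0.999], [-1.0, -0.02, -0.006]]
wrist_force: [-1.0, -0.7, -0.1]
gripper_width: 0.004
[-1.043 -0.717 -0.129] [-0.061  0.117  0.   ]
yaw -2.531572900932496 r 46.98545407165459 phi 245.581919594822
```

View pics/wrist5.png

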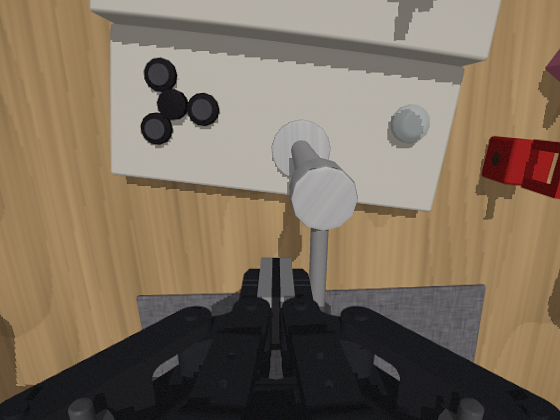

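View pics/top5z.png

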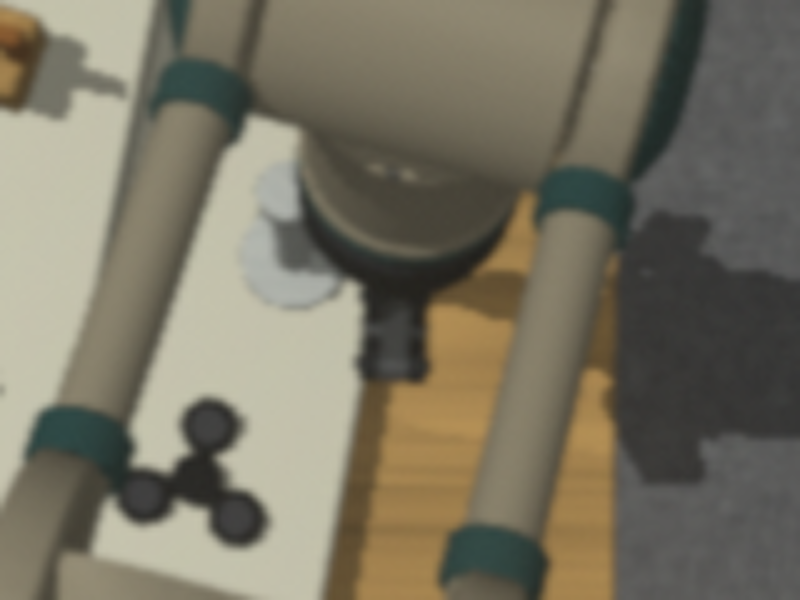

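```bash
python3 - <<'E'
from h import *
w=load('wrist5')
for uv in [(319,240),(318,270),(317,295)]:
    p=onz(w,uv,187);print(p,np.degrees(np.arctan2(p[1]+23.8,p[0]-553.8))%360)
print(onz(w,(325,198),199))
E
python3 -m jog '[{"rotation":[0,0,0],"slide":[0.0009,-0.0003,0],"fingers":0},{"rotation":[0,0,0],"slide":[0.0009,-0.0003,0],"fingers":0}]'; python3 st.py
```

```text
[552.90359918 -43.64025097 187.        ] 267.4130831723303
[552.39981306 -56.68382469 187.        ] 267.56182950919185
[551.89825314 -68.14684909 187.        ] 267.544462543487
[553.93480932 -23.5673727  199.        ]
clock: 6.63
eef_pos: [536.2, -66.8, 185.8]
tcp_rot: [[-0.019, 0.999, -0.045], [0.008, -0.045, -0.999], [-1.0, -0.02, -0.007]]
wrist_force: [-1.4, -0.2, -0.3]
gripper_width: -0.003
[-1.361 -0.24  -0.254] [ 0.06   0.16  -0.025]
yaw -2.5783868767860114 r 46.450571799100224 phi 247.7071181397282
```

```bash
python3 -m jog '[{"rotation":[0,0,0.01],"slide":[0.0008,0,0],"fingers":0}]'; python3 st.py
python3 -m jog '[{"rotation":[0,0,0.01],"slide":[0.0008,0,0],"fingers":0}]'; python3 st.py
python3 -m jog '[{"rotation":[0,0,0.01],"slide":[0.0008,0,0],"fingers":0}]'; python3 st.py
```

```text
clock: 6.72
eef_pos: [536.6, -66.8, 185.8]
tcp_rot: [[-0.02, 0.999, -0.035], [0.008, -0.034, -0.999], [-1.0, -0.021, -0.007]]
wrist_force: [-2.7, -1.3, 0.2]
gripper_width: -0.003
[-2.731 -1.265  0.171] [-0.174  0.437  0.011]
yaw -1.9765814252079648 r 46.32144899856406 phi 248.26766118119832
clock: 6.8
eef_pos: [536.7, -67.0, 185.7]
tcp_rot: [[-0.022, 0.999, -0.023], [0.007, -0.023, -1.0], [-1.0, -0.023, -0.006]]
wrist_force: [-3.5, -0.7, 2.0]
gripper_width: 0.003
[-3.541 -0.685  2.011] [-0.175  0.566 -0.003]
yaw -1.3362516590835802 r 46.47090338017905 phi 248.3813759694952
clock: 6.88
eef_pos: [536.7, -67.2, 185.8]
tcp_rot: [[-0.024, 1.0, -0.012], [0.006, -0.012, -1.0], [-1.0, -0.024, -0.006]]
wrist_force: [-3.4, -0.8, 2.0]
gripper_width: 0.001
[-3.397 -0.849  2.022] [-0.146  0.571 -0.031]
yaw -0.6943451173627009 r 46.61198688985476 phi 248.52771431889013
```

```bash
python3 -m jog '[{"rotation":[0,0,0],"slide":[0.0016,0,0],"fingers":0},{"rotation":[0,0,0],"slide":[0.0016,0,0],"fingers":0}]'; python3 st.py
python3 -m jog '[{"rotation":[0,0,0],"slide":[0.0018,0,0],"fingers":0},{"rotation":[0,0,0],"slide":[0.0018,0,0],"fingers":0},{"rotation":[0,0,0],"slide":[0.0018,0,0],"fingers":0}]'; python3 st.py
```

```text
clock: 7.05
eef_pos: [536.8, -67.2, 185.8]
tcp_rot: [[-0.031, 0.999, -0.011], [0.006, -0.011, -1.0], [-0.999, -0.031, -0.006]]
wrist_force: [-6.2, -0.5, 4.3]
gripper_width: 0.004
[-6.192 -0.45   4.317] [-0.047  0.985  0.031]
yaw -0.6159247669908023 r 46.623296307315044 phi 248.65702786473398
clock: 7.3
eef_pos: [536.8, -67.2, 186.0]
tcp_rot: [[-0.044, 0.999, -0.01], [0.006, -0.009, -1.0], [-0.999, -0.044, -0.005]]
wrist_force: [-5.7, -0.9, 3.4]
gripper_width: 0.004
[-5.727 -0.943  3.413] [-0.142  0.935  0.019]
yaw -0.5315645985853642 r 46.63658383962423 phi 248.6429564139127
```

```bash
python3 -m jog '[{"rotation":[0,0,0],"slide":[0.0018,0,0],"fingers":0},{"rotation":[0,0,0],"slide":[0.0018,0,0],"fingers":0},{"rotation":[0,0,0],"slide":[0.0018,0,0],"fingers":0}]'; python3 st.py
python3 -m jog '[{"rotation":[0,0,0],"slide":[-0.004,0,0],"fingers":0},{"rotation":[0,0,0],"slide":[-0.008,0,0],"fingers":0},{"rotation":[0,-0.02,0],"slide":[-0.01,0,0.005],"fingers":0},{"rotation":[0,-0.02,0],"slide":[-0.005,0,0.02],"fingers":0},{"rotation":[0,0,0.05],"slide":[0,0,0.03],"fingers":0},{"rotation":[0,0,0.05],"slide":[0,0.005,0.03],"fingers":0.05},{"rotation":[0,0,0.06],"slide":[0,0.015,0.02],"fingers":0.085},{"rotation":[0,0,0.08],"slide":[0,0.015,0.01],"fingers":0.085}]';python3 st.py;  python3 - <<'E'
from h import *
cap('wrist','wrist6');c=cap('scene','scene6')
im=c['pixels'][140:260,235:395,::-1];cv2.imwrite('pics/scene6z.png',cv2.resize(im,(800,600),interpolation=cv2.INTER_CUBIC))
E
```

```text
clock: 7.55
eef_pos: [536.8, -67.2, 186.2]
tcp_rot: [[-0.056, 0.998, -0.008], [0.006, -0.008, -1.0], [-0.998, -0.056, -0.005]]
wrist_force: [-6.1, -0.6, 3.8]
gripper_width: -0.003
[-6.108 -0.617  3.771] [-0.111  0.945 -0.022]
yaw -0.4643463176315955 r 46.64584674729695 phi 248.64934603054058
clock: 8.22
eef_pos: [508.6, -32.0, 301.8]
tcp_rot: [[-0.011, 0.972, 0.236], [0.004, 0.236, -0.972], [-1.0, -0.009, -0.007]]
wrist_force: [1.0, 0.8, 0.2]
gripper_width: 0.417
[1.048 0.759 0.173] [-0.028 -0.028 -0.017]
yaw 13.625230969422947 r 45.910797305695176 phi 190.3475372386526
```

View pics/wrist6.png

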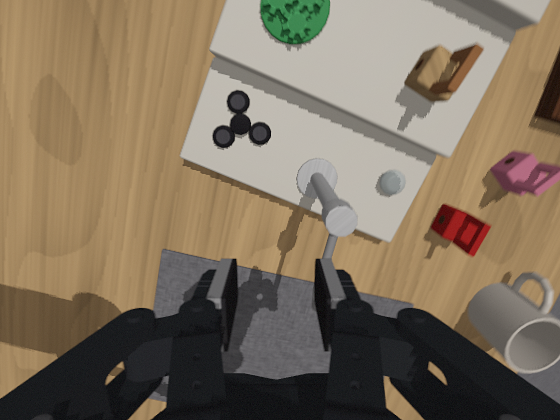

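View pics/scene6z.png

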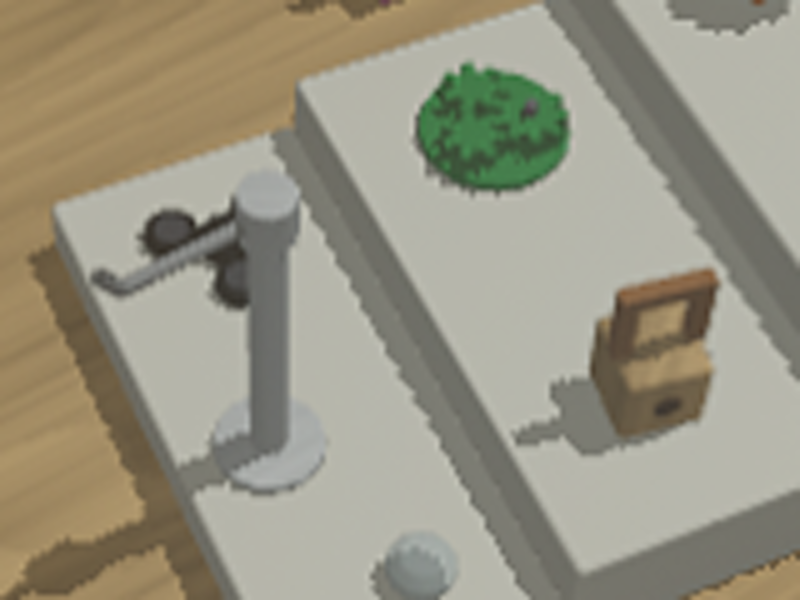

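```bash
python3 - <<'E'
from h import *
s=load('scene6');p=onz(s,(254.6,195.2),201);print(p,np.degrees(np.arctan2(p[1]+23.8,p[0]-553.8))%360)
E
python3 -m jog '[{"rotation":[0,0,0.09],"slide":[0.012,0.013,-0.004],"fingers":0.085},{"rotation":[0,0,0.1],"slide":[0.012,0.013,-0.004],"fingers":0.085},{"rotation":[0,0,0.1],"slide":[0.012,0.013,-0.004],"fingers":0.085},{"rotation":[0,0,0.1],"slide":[0.012,0.013,-0.004],"fingers":0.085},{"rotation":[0,0,0.1],"slide":[0.012,0.013,-0.004],"fingers":0.085},{"rotation":[0,0,0.1],"slide":[0.012,0.013,-0.004],"fingers":0.085},{"rotation":[0,0,0.1],"slide":[0.012,0.013,-0.004],"fingers":0.085},{"rotation":[0,0,0.1],"slide":[0.012,0.013,-0.004],"fingers":0.085},{"rotation":[0,0,0.1],"slide":[0.012,0.012,-0.004],"fingers":0.085},{"rotation":[0,0,0.06],"slide":[0.007,0.006,-0.004],"fingers":0.085},{"rotation":[0,0,0],"slide":[0,0,0],"fingers":0.085},{"rotation":[0,0,0],"slide":[0,0,0],"fingers":0.085}]';python3 st.py;  python3 - <<'E'
from h import *
cap('wrist','wrist7')
E
```

```text
[554.95324666 -93.39558116 201.        ] 270.9493436022365
clock: 9.32
eef_pos: [626.9, 91.5, 246.9]
tcp_rot: [[-0.011, 0.349, 0.937], [-0.006, 0.937, -0.349], [-1.0, -0.009, -0.009]]
wrist_force: [0.6, -0.7, -0.2]
gripper_width: 0.996
[ 0.629 -0.744 -0.166] [-0.032 -0.041 -0.05 ]
yaw 69.5969044418781 r 136.49944006516944 phi 57.63575045359571
```

View pics/wrist7.png

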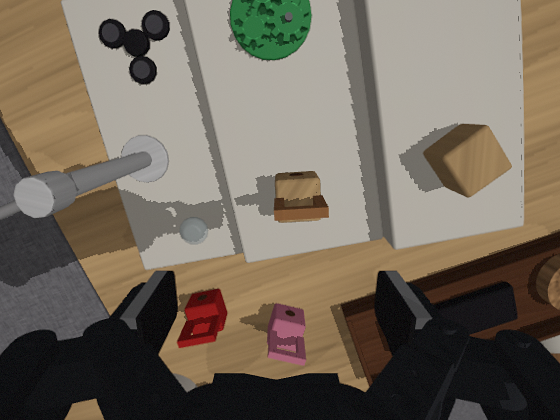

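Wrist view: the beech cube is at (298,185) and its loop bar spans (273–328, 207–219). The hook is off to the left, and the pads straddle columns 170–385.

Run:
```python
from h import *
w=load('wrist7')
im=w['pixels'][150:240,240:360,::-1];cv2.imwrite('pics/w7z.png',cv2.resize(im,(800,600),interpolation=cv2.INTER_CUBIC))
print(proj(w,[[631,107,136],[625,87.4,136],[637.5,126.5,136]]))
```

```text
[[298.69334968 213.34446916]
 [270.6232537  214.86877876]
 [326.91478123 212.47951334]]
```

View pics/w7z.png

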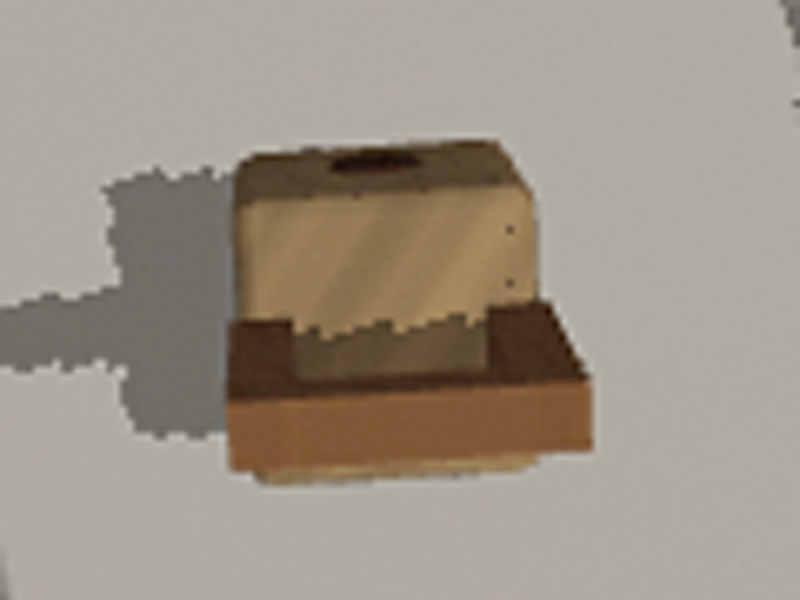

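Run:
```python
from h import *
w=load('wrist7')
q=[onz(w,(240+x/6.667-.4,150+y/6.667-.4),136) for x,y in [(229,400),(590,380),(592,448),(232,470)]]
print(np.mean(q,0)); 
for d in (q[1]-q[0],q[2]-q[3]): print(np.degrees(np.arctan2(d[1],d[0])),np.linalg.norm(d))
for d in (q[3]-q[0],q[2]-q[1]): print(np.degrees(np.arctan2(d[1],d[0])),np.linalg.norm(d))
```

```text
[631.59312827 108.71024543 136.        ]
73.02719986618726 39.31408136468983
73.40155460320076 39.560627033082966
-18.124892655374722 8.002361678564236
-16.345256457671713 7.742732041878733
```

```bash
python3 -m jog '[{"rotation":[0.006,-0.01,0.03],"slide":[0.0025,0.008,-0.01],"fingers":0.085},{"rotation":[0,0,0.03],"slide":[0.0025,0.008,-0.015],"fingers":0.085},{"rotation":[0,0,0],"slide":[0,0.001,-0.015],"fingers":0.085},{"rotation":[0,0,0],"slide":[0,0,-0.015],"fingers":0.085},{"rotation":[0,0,0],"slide":[0,0,-0.01],"fingers":0.085},{"rotation":[0,0,0],"slide":[0,0,0],"fingers":0.085}]';python3 st.py
```

```text
clock: 9.87
eef_pos: [629.6, 103.5, 181.4]
tcp_rot: [[0.003, 0.304, 0.953], [-0.001, 0.953, -0.304], [-1.0, -0.001, 0.003]]
wrist_force: [-0.5, 0.1, -1.6]
gripper_width: 0.995
[-0.46   0.092 -1.615] [0.021 0.028 0.002]
yaw 72.32222025161832 r 148.2047852606521 phi 59.22682904523647
```

```bash
python3 -m jog '[{"rotation":[0,0,0.012],"slide":[0.001,0.003,-0.01],"fingers":0.085},{"rotation":[0,0,0],"slide":[0.001,0.002,-0.012],"fingers":0.085},{"rotation":[0,0,0],"slide":[0,0,-0.012],"fingers":0.085},{"rotation":[0,0,0],"slide":[0,0,-0.012],"fingers":0.085},{"rotation":[0,0,0],"slide":[0,0,-0.01],"fingers":0.085},{"rotation":[0,0,0],"slide":[0,0,-0.006],"fingers":0.085},{"rotation":[0,0,0],"slide":[0,0,0],"fingers":0.075},{"rotation":[0,0,0],"slide":[0,0,0],"fingers":0.07}]';python3 st.py;python3 - <<'E'
from h import *
cap('wrist','wrist8');cap('scene','scene8')
E
```

```text
clock: 10.53
eef_pos: [633.6, 106.9, 119.6]
tcp_rot: [[0.011, 0.296, 0.955], [-0.001, 0.955, -0.296], [-1.0, 0.002, 0.011]]
wrist_force: [-0.2, -0.1, 0.6]
gripper_width: 0.817
[-0.197 -0.132  0.641] [-0.023 -0.009  0.018]
yaw 72.80879003131528 r 153.13206639778974 phi 58.58729981674313
```

View pics/wrist8.png

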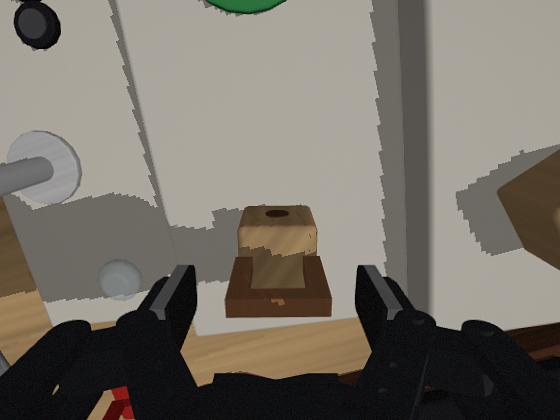

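```bash
python3 -m jog '[{"rotation":[0,0.011,0.003],"slide":[-0.002,0.0015,-0.002],"fingers":0.065},{"rotation":[0,0,0],"slide":[0,0,0],"fingers":0.055},{"rotation":[0,0,0],"slide":[0,0,0],"fingers":0.048},{"rotation":[0,0,0],"slide":[0,0,0],"fingers":0.045},{"rotation":[0,0,0],"slide":[0,0,0],"fingers":0.042}]' 25;python3 st.py;
python3 -m jog '[{"rotation":[0,0,0],"slide":[0,0,0],"fingers":0.038},{"rotation":[0,0,0],"slide":[0,0,0],"fingers":0.03},{"rotation":[0,0,0],"slide":[0,0,0],"fingers":0.02},{"rotation":[0,0,0],"slide":[0,0,0],"fingers":0.02},{"rotation":[0,0,0],"slide":[0,0,0],"fingers":0.02}]' 25;python3 st.py;python3 - <<'E'
from h import *
cap('wrist','wrist9')
E
```

```text
clock: 11.05
eef_pos: [633.2, 108.8, 120.3]
tcp_rot: [[0.004, 0.292, 0.956], [-0.001, 0.956, -0.292], [-1.0, 0.001, 0.004]]
wrist_force: [-0.5, 0.4, 1.1]
gripper_width: 0.492
[-0.494  0.43   1.085] [0.034 0.016 0.022]
yaw 73.00789976782913 r 154.54985979774847 phi 59.095492926644454
clock: 11.47
eef_pos: [633.2, 108.8, 120.5]
tcp_rot: [[0.005, 0.292, 0.956], [-0.001, 0.956, -0.292], [-1.0, 0.001, 0.005]]
wrist_force: [0.7, -0.7, -0.6]
gripper_width: 0.463
[ 0.738 -0.663 -0.563] [ 0.049  0.029 -0.004]
yaw 73.0085393299433 r 154.5293205163129 phi 59.10235539547276
```

View pics/wrist9.png

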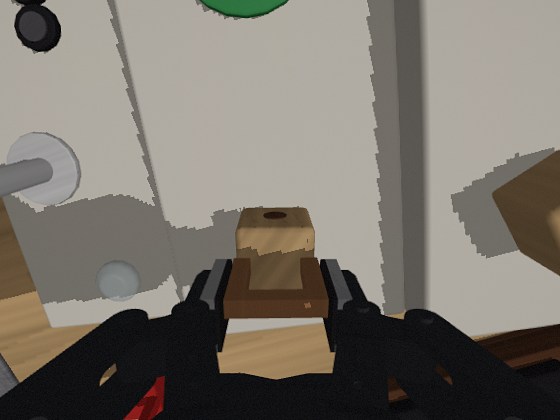

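```bash
python3 -m jog '[{"rotation":[0,0,0],"slide":[0,0,0.003],"fingers":0.02},{"rotation":[0,0,0],"slide":[0,0,0.006],"fingers":0.02},{"rotation":[0,0,0],"slide":[0,0,0.012],"fingers":0.02},{"rotation":[0,0,0],"slide":[0,0,0.015],"fingers":0.02},{"rotation":[0,0,0],"slide":[0,0,0.02],"fingers":0.02},{"rotation":[0,0,0],"slide":[0,0,0.02],"fingers":0.02},{"rotation":[0,0,0],"slide":[0,0,0.02],"fingers":0.02},{"rotation":[0,0,0],"slide":[0,0,0.02],"fingers":0.02},{"rotation":[0,0,0],"slide":[0,0,0.02],"fingers":0.02},{"rotation":[0,0,0],"slide":[0,0,0.02],"fingers":0.02},{"rotation":[0,0,0],"slide":[0,0,0.01],"fingers":0.02},{"rotation":[0,0,0],"slide":[0,0,0],"fingers":0.02}]';python3 st.py;python3 - <<'E'
from h import *
cap('wrist','wrist10');
c=cap('scene','scene10')
im=c['pixels'][80:260,235:475,::-1];cv2.imwrite('pics/scene10z.png',cv2.resize(im,(800,600),interpolation=cv2.INTER_CUBIC))
E
```

```text
clock: 12.52
eef_pos: [629.7, 108.6, 297.0]
tcp_rot: [[0.001, 0.292, 0.956], [-0.001, 0.956, -0.292], [-1.0, -0.001, 0.001]]
wrist_force: [0.3, 0.4, -0.3]
gripper_width: 0.461
[ 0.321  0.376 -0.347] [-0.043 -0.022 -0.035]
yaw 73.00789448024405 r 152.59330905435434 phi 60.16247825260904
```

View pics/scene10z.png

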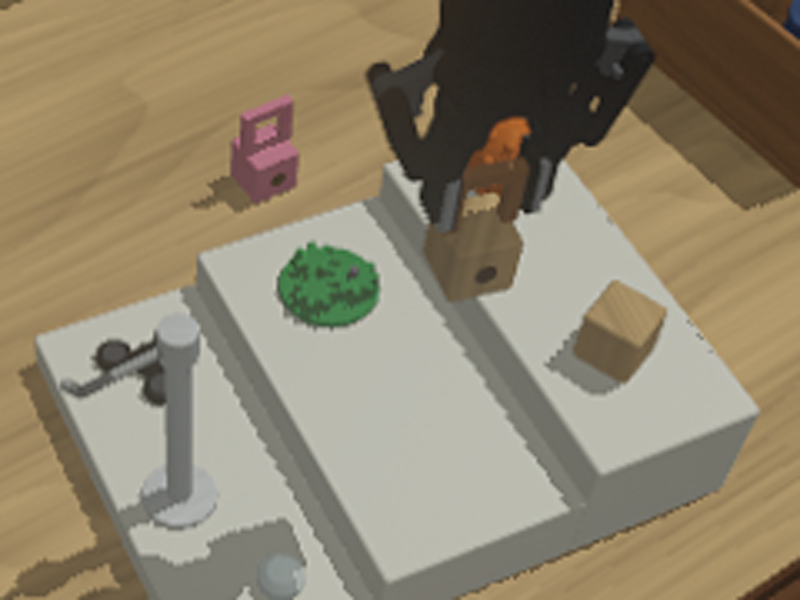

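```bash
python3 -m jog '[{"rotation":[0,0,-0.06],"slide":[-0.004,-0.012,0],"fingers":0.02},{"rotation":[0,0,-0.09],"slide":[-0.005,-0.018,0],"fingers":0.02},{"rotation":[0,0,-0.09],"slide":[-0.005,-0.018,0],"fingers":0.02},{"rotation":[0,0,-0.09],"slide":[-0.005,-0.018,0],"fingers":0.02},{"rotation":[0,0,-0.09],"slide":[-0.005,-0.018,0],"fingers":0.02},{"rotation":[0,0,-0.09],"slide":[-0.005,-0.018,0],"fingers":0.02},{"rotation":[0,0,-0.09],"slide":[-0.005,-0.018,0],"fingers":0.02},{"rotation":[0,0,-0.09],"slide":[-0.005,-0.018,0],"fingers":0.02},{"rotation":[0,0,-0.09],"slide":[-0.005,-0.018,0],"fingers":0.02},{"rotation":[0,0,-0.09],"slide":[-0.006,-0.018,0],"fingers":0.02},{"rotation":[0,0,-0.09],"slide":[-0.006,-0.018,0],"fingers":0.02},{"rotation":[0,0,-0.09],"slide":[-0.006,-0.018,0],"fingers":0.02},{"rotation":[0,0,-0.09],"slide":[-0.006,-0.018,0],"fingers":0.02},{"rotation":[0,0,-0.08],"slide":[-0.005,-0.012,0],"fingers":0.02},{"rotation":[0,0,-0.03],"slide":[0,-0.005,0],"fingers":0.02},{"rotation":[0,0,0],"slide":[0,0,0],"fingers":0.02},{"rotation":[0,0,0],"slide":[0,0,0],"fingers":0.02}]';python3 st.py;python3 - <<'E'
from h import *
cap('wrist','wrist11');
E
```

```text
clock: 14.03
eef_pos: [539.1, -143.2, 267.9]
tcp_rot: [[-0.035, 0.999, -0.035], [0.032, -0.034, -0.999], [-0.999, -0.036, -0.03]]
wrist_force: [-0.7, 0.2, -1.1]
gripper_width: 0.464
[-0.664  0.249 -1.082] [-0.017  0.023 -0.011]
yaw -1.9583852430746531 r 120.30778006096217 phi 262.96039859981295
```

View pics/wrist11.png

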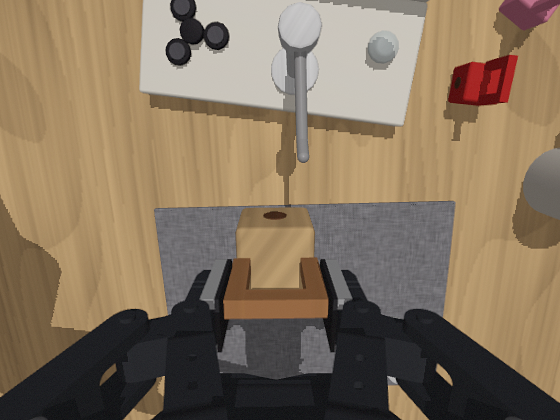

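```bash
python3 -m jog '[{"rotation":[-0.016,-0.018,0.024],"slide":[0.006,0,-0.008],"fingers":0.02},{"rotation":[-0.016,-0.017,0.024],"slide":[0.008,0,-0.01],"fingers":0.02},{"rotation":[0,0,0],"slide":[0.003,0,-0.01],"fingers":0.02},{"rotation":[0,0,0],"slide":[0,0,0],"fingers":0.02},{"rotation":[0,0,0],"slide":[0,0,0],"fingers":0.02}]';python3 st.py
python3 - <<'E'
from h import *
w=cap('wrist','wrist12')
w=load('wrist11')
p=onz(w,(299.5,26),199);q=onz(w,(304,156),201);print(p,q,np.degrees(np.arctan2(*(q-p)[[1,0]]))%360)
q=onz(w,(301,100),187);print(q)
E
```

```text
clock: 14.5
eef_pos: [558.0, -138.6, 238.0]
tcp_rot: [[-0.0, 1.0, 0.024], [0.0, 0.024, -1.0], [-1.0, -0.0, -0.0]]
wrist_force: [-0.1, -0.6, -0.8]
gripper_width: 0.457
[-0.103 -0.607 -0.805] [-0.03   0.018 -0.02 ]
yaw 1.3798679248808983 r 114.90733492257398 phi 272.07856080255146
[553.61329682 -24.9525208  199.        ] [554.81339774 -93.69568747 201.        ] 271.00015370785366
[554.1383347  -62.24088082 187.        ]
```

View pics/wrist12.png

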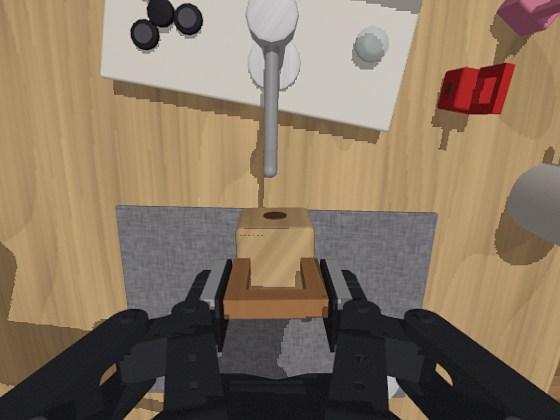

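```bash
python3 -m jog '[{"rotation":[0,0,-0.006],"slide":[-0.001,0,-0.009],"fingers":0.02},{"rotation":[0,0,0],"slide":[-0.001,0,-0.01],"fingers":0.02},{"rotation":[0,0,0],"slide":[0,0,-0.01],"fingers":0.02},{"rotation":[0,0,0],"slide":[0,0,-0.006],"fingers":0.02},{"rotation":[0,0,0],"slide":[0,0,0],"fingers":0.02},{"rotation":[0,0,0],"slide":[0,0,0],"fingers":0.02}]';python3 st.py
python3 - <<'E'
from h import *
w=cap('wrist','wrist13')
c=cap('scene','scene13')
im=c['pixels'][140:260,180:340,::-1];cv2.imwrite('pics/scene13z.png',cv2.resize(im,(800,600),interpolation=cv2.INTER_CUBIC))
E
```

```text
clock: 15.05
eef_pos: [555.0, -138.5, 199.5]
tcp_rot: [[-0.002, 1.0, 0.017], [0.001, 0.017, -1.0], [-1.0, -0.002, -0.001]]
wrist_force: [0.4, 0.3, -0.8]
gripper_width: 0.463
[ 0.428  0.276 -0.817] [-0.009 -0.058  0.02 ]
yaw 0.9731485090717812 r 114.72813628903276 phi 270.6233266648579
```

View pics/wrist13.png

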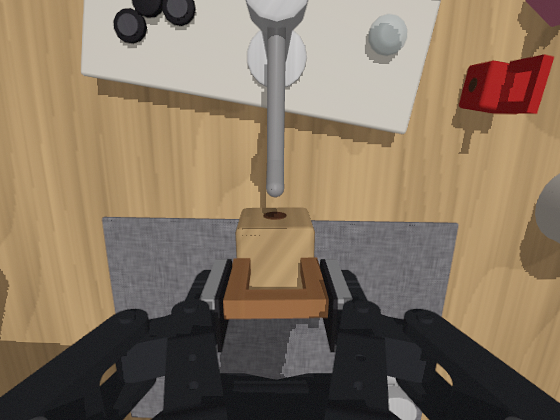

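View pics/scene13z.png

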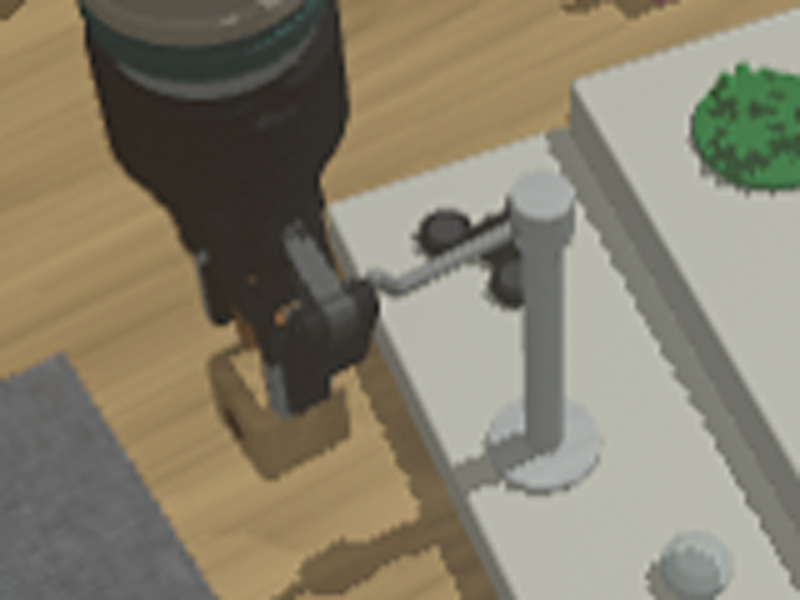

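```bash
python3 -m jog '[{"rotation":[0,0,0],"slide":[0,0.004,0.001],"fingers":0.02},{"rotation":[0,0,0],"slide":[0,0.005,0],"fingers":0.02},{"rotation":[0,0,0],"slide":[0,0.005,0],"fingers":0.02},{"rotation":[0,0,0],"slide":[0,0.005,0],"fingers":0.02},{"rotation":[0,0,0],"slide":[0,0.004,0],"fingers":0.02},{"rotation":[0,0,0],"slide":[0,0.002,0],"fingers":0.02},{"rotation":[0,0,0],"slide":[0,0,0],"fingers":0.02}]';python3 st.py
python3 - <<'E'
from h import *
w=cap('wrist','wrist14')
c=cap('scene','scene14')
im=c['pixels'][140:260,180:340,::-1];cv2.imwrite('pics/scene14z.png',cv2.resize(im,(800,600),interpolation=cv2.INTER_CUBIC))
E
```

```text
clock: 15.73
eef_pos: [556.5, -110.7, 203.2]
tcp_rot: [[0.003, 1.0, 0.017], [-0.0, 0.017, -1.0], [-1.0, 0.003, 0.0]]
wrist_force: [0.5, -0.4, 0.5]
gripper_width: 0.464
[ 0.492 -0.358  0.496] [ 0.011  0.026 -0.002]
yaw 0.9879904513451401 r 86.97459786823066 phi 271.7504328873392
```

View pics/wrist14.png

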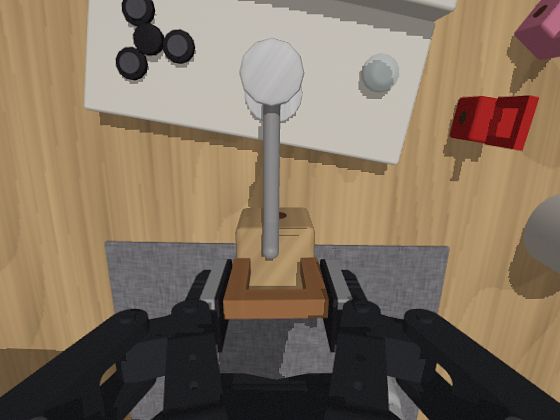

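View pics/scene14z.png

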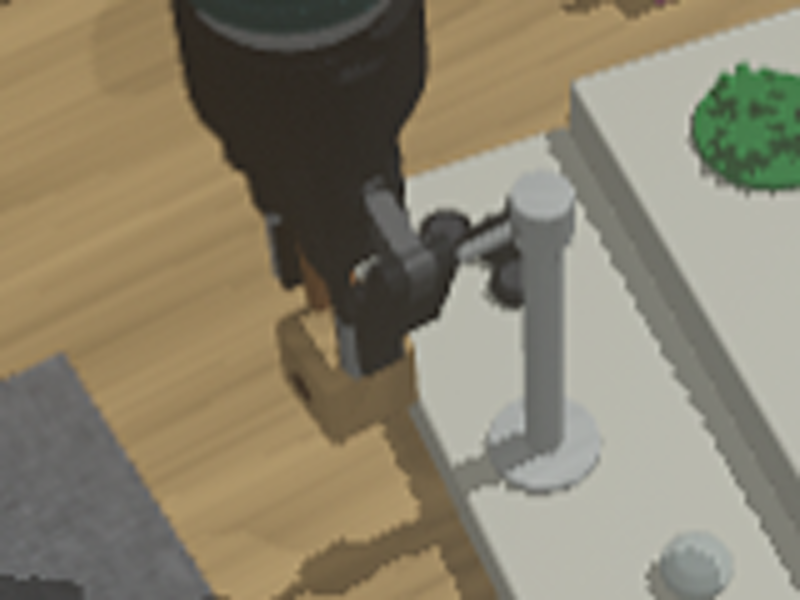

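```bash
python3 -m jog '[{"rotation":[0,0,0],"slide":[-0.001,0,-0.002],"fingers":0.02},{"rotation":[0,0,0],"slide":[-0.0005,0.001,-0.0005],"fingers":0.02},{"rotation":[0,0,0],"slide":[0,0.003,0],"fingers":0.02},{"rotation":[0,0,0],"slide":[0,0.003,0],"fingers":0.02}]';python3 st.py
python3 -m jog '[{"rotation":[0,0,0],"slide":[0,0.003,0],"fingers":0.02},{"rotation":[0,0,0],"slide":[0,0.003,0],"fingers":0.02}]';python3 st.py
```

```text
clock: 16.17
eef_pos: [554.8, -104.9, 200.2]
tcp_rot: [[0.003, 1.0, 0.016], [-0.001, 0.016, -1.0], [-1.0, 0.003, 0.001]]
wrist_force: [-0.5, 0.0, 0.1]
gripper_width: 0.458
[-0.526  0.027  0.075] [-0.006  0.04   0.035]
yaw 0.8978043886222935 r 81.11758399970482 phi 270.71579560422265
clock: 16.33
eef_pos: [554.7, -98.5, 200.0]
tcp_rot: [[0.003, 1.0, 0.015], [-0.001, 0.015, -1.0], [-1.0, 0.003, 0.001]]
wrist_force: [1.3, 1.1, -0.3]
gripper_width: 0.468
[ 1.305  1.125 -0.264] [-0.01  -0.042 -0.024]
yaw 0.8625967248145964 r 74.66944058844507 phi 270.68321754680534
```

```bash
python3 -m jog '[{"rotation":[0,0,0],"slide":[0,0.003,0.0005],"fingers":0.02},{"rotation":[0,0,0],"slide":[0,0.003,0.0005],"fingers":0.02}]';python3 st.py
python3 -m jog '[{"rotation":[0,0,0],"slide":[0,0.003,0],"fingers":0.02},{"rotation":[0,0,0],"slide":[0,0.003,0],"fingers":0.02},{"rotation":[0,0,0],"slide":[0,0.002,0],"fingers":0.02},{"rotation":[0,0,0],"slide":[0,0,0],"fingers":0.02}]';python3 st.py
 python3 - <<'E'
from h import *
w=cap('wrist','wrist15')
c=cap('scene','scene15')
im=c['pixels'][140:260,180:340,::-1];cv2.imwrite('pics/scene15z.png',cv2.resize(im,(800,600),interpolation=cv2.INTER_CUBIC))
E
```

```text
clock: 16.5
eef_pos: [554.6, -91.7, 201.0]
tcp_rot: [[0.003, 1.0, 0.015], [-0.001, 0.015, -1.0], [-1.0, 0.003, 0.001]]
wrist_force: [-0.1, 0.0, -0.6]
gripper_width: 0.461
[-0.14   0.009 -0.644] [ 0.009  0.002 -0.001]
yaw 0.8653517821604287 r 67.90187965353942 phi 270.7013170850055
clock: 16.83
eef_pos: [554.8, -81.8, 201.4]
tcp_rot: [[0.003, 1.0, 0.016], [-0.0, 0.016, -1.0], [-1.0, 0.003, 0.0]]
wrist_force: [0.4, -0.0, -0.2]
gripper_width: 0.465
[ 0.386 -0.029 -0.188] [-0.03   0.033 -0.052]
yaw 0.9280514202146709 r 58.012251900016956 phi 270.96637281949313
```

View pics/wrist15.png

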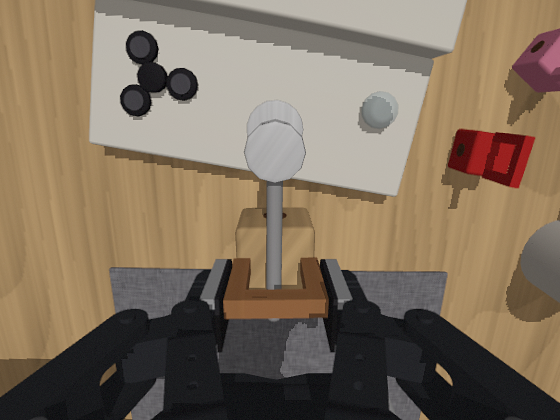

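View pics/scene15z.png

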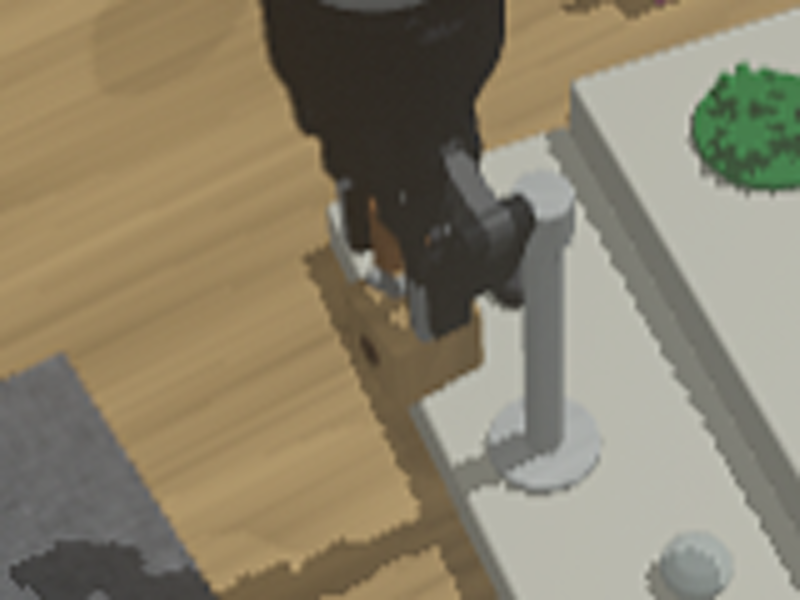

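The arm passes through the loop window, and the tip shows beyond the bar at (275,318). Lowering now.

```bash
python3 -m jog '[{"rotation":[0,0,0],"slide":[0,0.002,-0.002],"fingers":0.02},{"rotation":[0,0,0],"slide":[0,0.001,-0.003],"fingers":0.02},{"rotation":[0,0,0],"slide":[0,0,-0.003],"fingers":0.02},{"rotation":[0,0,0],"slide":[0,0,-0.003],"fingers":0.02},{"rotation":[0,0,0],"slide":[0,0,-0.0015],"fingers":0.02}]';python3 st.py
python3 -m jog '[{"rotation":[0,0,0],"slide":[0,0,-0.0012],"fingers":0.02},{"rotation":[0,0,0],"slide":[0,0,-0.001],"fingers":0.02}]';python3 st.py
```

```text
clock: 17.35
eef_pos: [554.9, -79.5, 187.8]
tcp_rot: [[0.004, 1.0, 0.015], [-0.001, 0.015, -1.0], [-1.0, 0.004, 0.001]]
wrist_force: [0.0, 0.2, -0.7]
gripper_width: 0.463
[ 0.049  0.206 -0.671] [-0.017  0.072  0.063]
yaw 0.8838259259216912 r 55.66130603863913 phi 271.14688565717705
clock: 17.52
eef_pos: [554.6, -79.5, 184.8]
tcp_rot: [[0.003, 1.0, 0.015], [-0.001, 0.015, -1.0], [-1.0, 0.003, 0.001]]
wrist_force: [0.2, 1.0, 0.5]
gripper_width: 0.464
[0.21  1.016 0.535] [ 0.047  0.001 -0.031]
yaw 0.8715401740529962 r 55.745940049820796 phi 270.868075443948
```

```bash
python3 -m jog '[{"rotation":[0,0,0],"slide":[0,0,-0.0008],"fingers":0.02}]';python3 st.py
python3 -m jog '[{"rotation":[0,0,0],"slide":[0,0,-0.0006],"fingers":0.02}]';python3 st.py
python3 -m jog '[{"rotation":[0,0,0],"slide":[0,0,-0.0006],"fingers":0.02}]';python3 st.py
```

```text
clock: 17.6
eef_pos: [554.6, -79.6, 183.7]
tcp_rot: [[0.002, 1.0, 0.015], [-0.001, 0.015, -1.0], [-1.0, 0.002, 0.001]]
wrist_force: [-0.1, 0.1, -1.2]
gripper_width: 0.464
[-0.103  0.103 -1.216] [-0.005  0.031  0.008]
yaw 0.8685577043299898 r 55.76429465515777 phi 270.7747588505114
clock: 17.68
eef_pos: [554.5, -79.6, 183.0]
tcp_rot: [[0.002, 1.0, 0.015], [-0.001, 0.015, -1.0], [-1.0, 0.002, 0.001]]
wrist_force: [0.4, -0.2, -0.4]
gripper_width: 0.464
[ 0.393 -0.22  -0.445] [-0.021  0.009  0.034]
yaw 0.8621508793379726 r 55.840096032146356 phi 270.7646306860711
clock: 17.77
eef_pos: [554.6, -79.7, 182.4]
tcp_rot: [[0.002, 1.0, 0.015], [-0.001, 0.015, -1.0], [-1.0, 0.002, 0.001]]
wrist_force: [-0.5, -0.2, 2.3]
gripper_width: 0.462
[-0.517 -0.178  2.293] [0.043 0.067 0.001]
yaw 0.8615068716720908 r 55.87951740306838 phi 270.7981553462796
```

```bash
python3 -m jog '[{"rotation":[0,0,0],"slide":[0,0,0],"fingers":0.041},{"rotation":[0,0,0],"slide":[0,0,0],"fingers":0.043},{"rotation":[0,0,0],"slide":[0,0,0],"fingers":0.047},{"rotation":[0,0,0],"slide":[0,0,0],"fingers":0.052},{"rotation":[0,0,0],"slide":[0,0,0],"fingers":0.06},{"rotation":[0,0,0],"slide":[0,0,0],"fingers":0.07},{"rotation":[0,0,0],"slide":[0,0,0],"fingers":0.08},{"rotation":[0,0,0],"slide":[0,0,0],"fingers":0.08}]';python3 st.py
 python3 - <<'E'
from h import *
w=cap('wrist','wrist16')
c=cap('scene','scene16')
im=c['pixels'][140:260,180:340,::-1];cv2.imwrite('pics/scene16z.png',cv2.resize(im,(800,600),interpolation=cv2.INTER_CUBIC))
E
```

```text
clock: 18.43
eef_pos: [555.4, -79.9, 183.5]
tcp_rot: [[0.005, 1.0, 0.015], [-0.002, 0.015, -1.0], [-1.0, 0.005, 0.002]]
wrist_force: [0.2, -0.3, -0.9]
gripper_width: 0.94
[ 0.223 -0.338 -0.931] [ 0.05  -0.069  0.057]
yaw 0.8612955456583467 r 56.127407404998955 phi 271.62511900766594
```

View pics/wrist16.png

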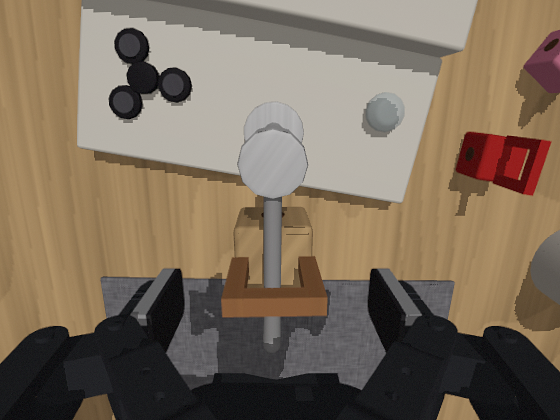

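View pics/scene16z.png

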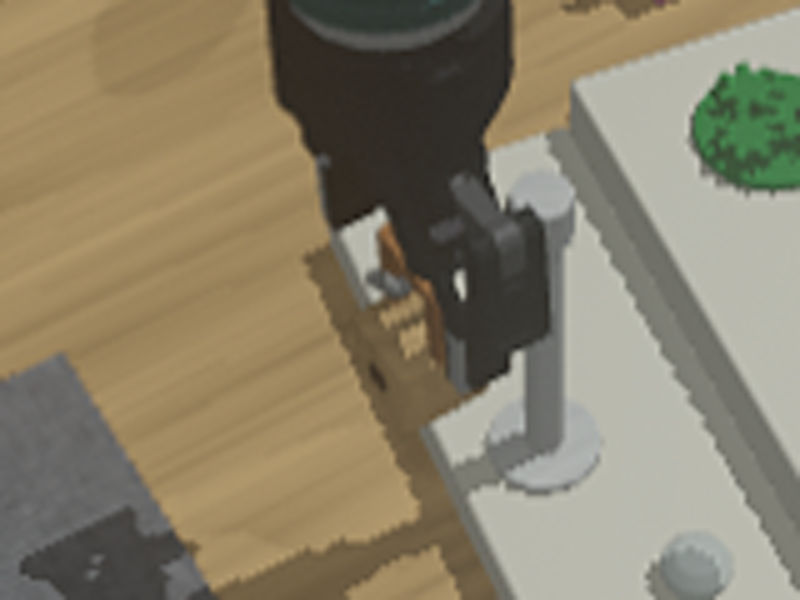

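Released: the cube hangs on the arm with its bar at (273,303) and the fingers are clear on both sides. Now straight up.

```bash
python3 -m jog '[{"rotation":[0,0,0],"slide":[0,0,0.004],"fingers":0.085},{"rotation":[0,0,0],"slide":[0,0,0.008],"fingers":0.085},{"rotation":[0,0,0],"slide":[0,0,0.01],"fingers":0.085},{"rotation":[0,0,0],"slide":[0,0,0.012],"fingers":0.085},{"rotation":[0,0,0],"slide":[0,0,0.015],"fingers":0.085},{"rotation":[0,0,0],"slide":[0,0,0.02],"fingers":0.085},{"rotation":[0,0,0],"slide":[0,0,0.02],"fingers":0.085},{"rotation":[0,0,0],"slide":[-0.02,-0.01,0.02],"fingers":0.085},{"rotation":[0,0,0],"slide":[-0.03,-0.02,0.01],"fingers":0.085},{"rotation":[0,0,0],"slide":[-0.03,-0.02,0.01],"fingers":0.085},{"rotation":[0,0,0],"slide":[-0.03,-0.02,0],"fingers":0.085},{"rotation":[0,0,0],"slide":[-0.03,-0.02,0],"fingers":0.085},{"rotation":[0,0,0],"slide":[-0.02,-0.01,0],"fingers":0.085},{"rotation":[0,0,0],"slide":[0,0,0],"fingers":0.085},{"rotation":[0,0,0],"slide":[0,0,0],"fingers":0.085},{"rotation":[0,0,0],"slide":[0,0,0],"fingers":0.085}]';python3 st.py
 python3 - <<'E'
from h import *
w=cap('wrist','wrist17')
c=cap('scene','scene17')
im=c['pixels'][140:260,180:340,::-1];cv2.imwrite('pics/scene17z.png',cv2.resize(im,(800,600),interpolation=cv2.INTER_CUBIC))
cap('top','top17')
E
```

```text
clock: 19.87
eef_pos: [391.1, -182.8, 334.3]
tcp_rot: [[0.023, 1.0, 0.018], [-0.013, 0.018, -1.0], [-1.0, 0.022, 0.013]]
wrist_force: [-0.3, -0.1, -0.4]
gripper_width: 0.992
[-0.32  -0.052 -0.427] [ 0.014  0.029 -0.026]
yaw 1.0440428399438315 r 227.50991788031203 phi 224.3289090853587
```

View pics/wrist17.png

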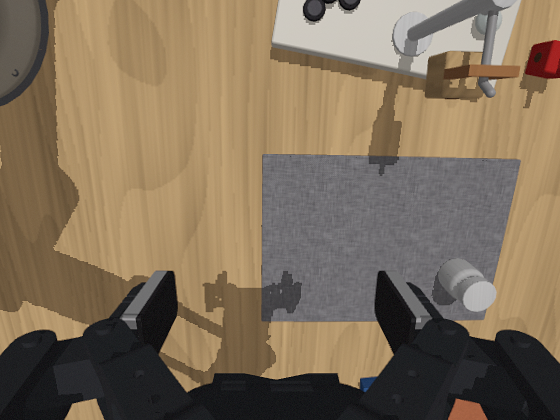

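View pics/scene17z.png

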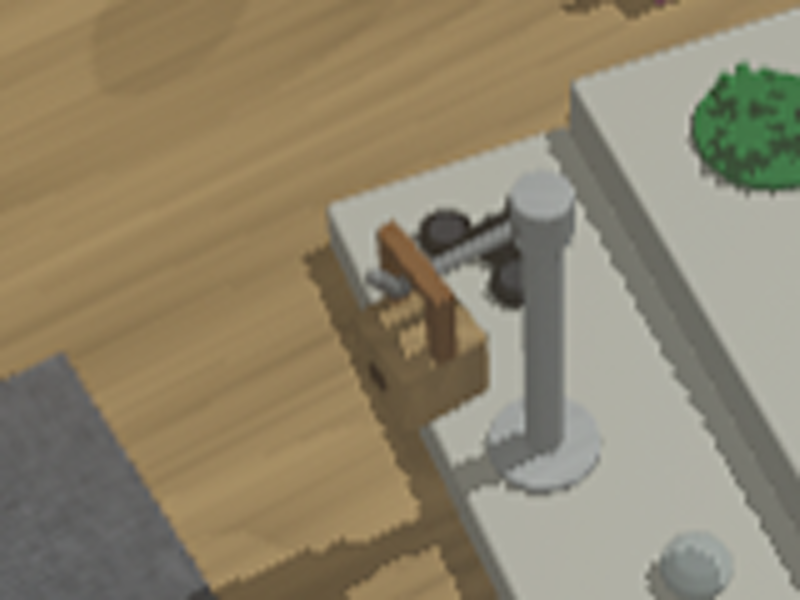

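View pics/top17.png

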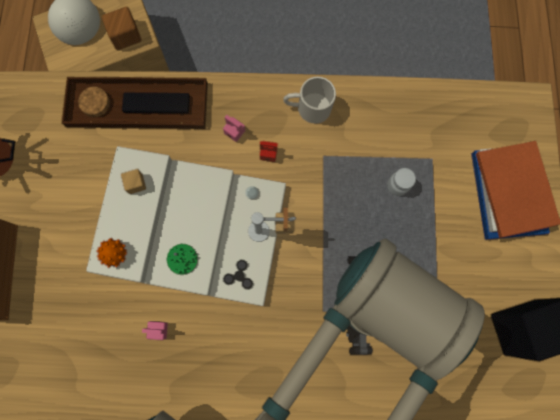

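```bash
python3 -m jog '[{"rotation":[0,0,0],"slide":[0,0,0],"fingers":0.085},{"rotation":[0,0,0],"slide":[0,0,0],"fingers":0.085},{"rotation":[0,0,0],"slide":[0,0,0],"fingers":0.085},{"rotation":[0,0,0],"slide":[0,0,0],"fingers":0.085},{"rotation":[0,0,0],"slide":[0,0,0],"fingers":0.085},{"rotation":[0,0,0],"slide":[0,0,0],"fingers":0.085}]' >/dev/null
python3 - <<'E'
from h import *
c=cap('scene','scene18')
a=load('scene17')['pixels'][150:240,240:300].astype(int);b=c['pixels'][150:240,240:300].astype(int)
print('max change',abs(a-b).max(), (abs(a-b).max(2)>40).sum())
print(ctrl.observe()['wrist_force'])
print(order.close_job())
E
```

```text
max change 3 0
[-0.45269385  0.6248164  -0.18912559]
the job is handed in; nothing more can be done
None
```

The worry cube is hanging by its loop on the hook, the hook is against its stop, and I've handed the job in at about 20 s of the 72 s allowed.

- **Hook:** I pushed it anticlockwise past the robot's side with closed fingertips, without gripping it. It hit a hard stop with the arm at about 271° in world axes, about 9° from straight out of the stand and inside the 0.2 rad allowed. I then pressed there with about 6 N for about 0.7 s.
- **Cube:** I gripped it by the sides of its loop, threaded the loop over the tip and lowered it until I felt about 2 N of contact. Then I opened the fingers, lifted them clear and backed away.

**Last checks:**
- The pictures show the loop on the level arm, with the cube upright and not touching the post.
- Two pictures about 0.5 s apart show no movement.
- The hook tip is within about one pixel of where it was at the stop.
- The other toys look undisturbed in the top view.
- The wrist force is at noise level, with the robot well clear.

No check failed. My readings of the hook angle differed slightly, from about 270.6° to 271°.

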